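# Slide a sample board into the trowelling jig

### The job

Slide the sample board across the table into the open end of the trowelling jig, under both lips, and push it fully home so that the spring catch pops up behind it and holds it against the end stop. Leave the trowel, tub, lid, bottle and everything else on the table where they are.

Things in the scene. Friction and masses are not known exactly. Their poses are not given: they have to be found in the camera images.
- board: the sample board: flat rectangular wooden board with a thin taupe plaster coat on top, 150 mm long (its x) x 100 mm wide (y) x 14 mm thick (z), about 0.3 kg, loose and flat on the table, coated side up. Too wide to grip across. Origin at the centre of its underside. It may go into the jig either end first
- jig: the trowelling jig, fixed to the table: two parallel wooden side rails (inner faces at its y = +-51.5 mm, outer +-71.5, from x = -105 to +95) and an end stop, dark steel floor level with the table, open towards its -x. Origin at table level where the board's centre is when the board is home; +x is the way the board slides in, z up
- mouth (a point): middle of the jig's flared mouth at table level (jig x = -145 mm, y = 0). Two splayed wooden guides, 17 mm high, narrow the mouth from about 130 mm here to the 103 mm slot at jig x = -105 mm
- end_stop (a point): middle of the end stop's face at table level (jig x = +75 mm); the stop is 20 mm thick and 20 mm high
- lip (a point): middle of the top inner edge of the lip on the jig's +y rail (jig y = +45.5 mm, 20 mm above the table); the other lip is its mirror image. The lips are aluminium strips 3 mm thick, underside 17 mm above the table, from jig x = -95 to +75 mm. Between the two lips, 91 mm, the slot is open from above
- catch (a joint): spring catch: a steel ramp 24 mm wide in the middle of the slot's floor near the mouth (jig x = -111 to -79 mm). Value in m: 0 = up, grows to about 0.006 as the board passes over and presses it down (under 1 N). It springs up by itself behind the board once its rear edge has passed jig x = -79 mm, leaving the board 4 mm of play
- catch_top (a point): middle of the top edge of the spring catch, at its steep side (jig x = -81.5 mm, 5.5 mm above the table when up)
- trowel: bystander, to be left alone: a plasterer's finishing trowel lying on its 180 x 80 x 4 mm steel blade, dark wooden handle 60 mm high; origin under the blade's centre
- tub: bystander, to be left alone: a round grey plaster tub filled to the top, 96 mm across, 95 mm high; origin at the centre of its underside
- tub_lid: bystander, to be left alone: a loose tub lid lying flat, 100 mm across, 8 mm thick; origin at the centre of its underside
- knife: bystander, to be left alone: a spatula (filling knife) about 200 mm long lying flat, along its own x axis; origin at its middle, underneath
- brush: bystander, to be left alone: a brush about 200 mm long lying flat, along its own x axis; origin at its middle, underneath
- spare_panel: bystander, to be left alone: a larger, finished sample panel 200 x 160 x 12 mm lying flat, too big for the jig; origin at the centre of its underside
- sealer: bystander, to be left alone: an upright white bottle, 70 mm across, 170 mm high; origin at the centre of its underside
Things that resemble listed ones, but are neither listed nor needed, are in the scene too. Several things have the shape of the board; the one meant has the colours described above.

How it is judged (in metres and radians):
On the way:
1. the board's front end is in the slot, between the rails and square to them (y of board in the frame of jig between -0.004 and 0.004 m and angle between the x axis of board and the x axis of jig, either way round below 0.06 rad and angle between board's own z axis and vertical below 0.08 rad and x of board in the frame of jig between -0.15 and -0.02 m), for 0.1 s.
At the end, for the whole second after the job is handed in: The board lies flat in the jig under both lips: its centre within 6 mm of the fully home spot along the slot and 4 mm across it, square to the rails within 0.06 rad, at rest, with the spring catch up (less than 2 mm down) behind it; no bystander has been moved by more than 25 mm (y of board in the frame of jig between -0.004 and 0.004 m and angle between the x axis of board and the x axis of jig, either way round below 0.06 rad and angle between board's own z axis and vertical below 0.08 rad and x of board in the frame of jig between -0.006 and 0.003 m and value of joint catch below 0.002 m and height (world z) of board below 0.004 m and linear speed of board below 0.01 m/s); the robot touches nothing.
It fails at once if a bystander (trowel, tub, lid, knife, brush, spare panel or bottle) is moved by more than 25 mm (distance of any of trowel, tub, tub_lid, knife, brush, spare_panel, sealer from where it was at the start of the episode above 0.025 m).
It also fails if it takes over 58 s, if anything falls off the work surface, if the arm or the gripper's body presses on something with over 40 N, if the wrist force passes 120 N, or if a joint passes its speed limit or range.

### The arm

A 6-joint arm with a two-finger parallel gripper is mounted at the origin on the work surface. World frame = base frame: x ahead of the robot, y to its left, z up, the work surface at z = 0. Lengths are in mm, angles in rad, forces in N, time in s.
With the tool pointing down it reaches from about 400 to 925 mm from the base axis. Payload 12.5 kg.
Tool frame: the origin (TCP) lies at the very end of the fingers, on their centre line; the grasp point (between the pads) lies behind it (env.grip_depth is the z of the grasp point in the tool frame, in mm); z points along the fingers, y is the line along which they close (so a half turn about z gives the same grasp; the last joint's range is limited). The gripper opens to 95 mm and grips with 3 to 60 N. Pads are 20 mm wide; open, the fingers measure 119 mm over their backs; the gripper's body (75 mm by 180 mm) begins 59 mm behind the grasp point.
Start: joints at [-1.226, 0.491, 1.559, -0, 1.092, -0.106], TCP at [272.328, -562.569, 214.661] pointing down, gripper open.
Joint ranges: [-3.1, 3.1], [-0.84, 2.19], [0.05, 2.79], [-1.13, 4.28], [0.06, 2.93], [-2.69, 2.69]. Speed limits (rad/s): [2.22, 2.22, 2.79, 3.14, 3.14, 3.14].

### API

Orientations are given as [roll, pitch, yaw] about the fixed x, y, z axes, in that order (R = Rz(yaw) Ry(pitch) Rx(roll)).
In Python, from cell import env, optics gives the robot as it stands.
- The arm moves only by the tool step_arm, never from a script. Its argument "moves" is a list of rows, each an object of numbers: "tx", "ty", "tz": the shift along the tool's x, y, z in mm; "roll": the turn about the tool's z in rad. In form: [{"tx": .., "ty": .., "tz": .., "roll": ..}, ...]. A call has 1 to 12 rows; each row is the pose to reach, as a shift and turn from the pose commanded when the call began, along the tool's axes at that moment; what a row does not reach only later rows make up. A row lasts 1/12 s, in which the tool goes at most 41.7 mm and 7.16 degrees, less where a joint would pass 70% of its speed; a pose out of reach is approached as far as the arm can. A call with a gripper value outside its range is refused whole. "grip" is the finger opening in mm, from 0 to 95.1, set as the call begins (left out, the last holds). The fingers move at their own pace and stop on an object; the grip force is fixed at half the most. Time passes only in rows, so rows that repeat a pose let the fingers close. It gives the time, the measured TCP pose, the force, the opening and the grip force at its end, in the units of the state.
- env.state(): the state, without advancing time (a new reading comes with each control period).
- optics.read_camera(name): name is "side" or "top" or "wrist"; returns a dict with "pixels" (480x640x3 uint8, blue, green, red), "mtx" (3x3 intrinsics, pixels), "view" (4x4, takes a point from world to camera coordinates). Camera axes: x right, y down, z forward; pixel columns grow to the right and rows downward; lengths in mm; the calibration is good to about 2 mm. A picture is of the moment at which its call begins. There is no depth.
- env.job_done(): hands the job in; it is judged then, once.
The state is a dict: "t": time; "joints": joint angles; "qvel": joint speeds; "tau": joint torques, N m; "eef_pos": TCP position; "tcp_rot": TCP orientation; "ft_force": force on the tool from outside, world axes, zero at the start; "moment": the same for the moment, N m; "opening": opening from 0.0 (shut) to 1.0 (fully open); "grip_force": force on a finger pad.
Only numpy, scipy, OpenCV 4.12 (cv2) and the standard library are available. Lean on these libraries where they do the work, as an engineer would, in place of code of your own. Each camera call takes 0.05 s, during which the arm holds its last target. There are 200 camera calls.

## Working session

There is one attempt and no reset: what is moved stays moved. The work goes in short steps, Python scripts to look and compute and a tool call to move; the robot and the scene stay as the last step left them, time stands still between calls to the robot, and variables do not carry over. Pictures are saved under pics/ and viewed, at most 12 in all, crops included, and the job is handed in when it is done.

Besides the shell and the picture viewer there is one more tool, called after "Request:" as a command line: name --argument value ..., lists and objects as JSON in quotes. step_arm: Moves the arm, as the interface text tells. Its arguments: {"type":"object","properties":{"moves":{"type":"array"},"grip":{"type":"number"}},"required":["moves"]}

```bash
mkdir -p pics; ls; cat > h.py <<'E'
import numpy as np, cv2
from cell import env, optics
def cam(n):
    d=optics.read_camera(n); return d["pixels"],np.array(d["mtx"]),np.array(d["view"])
def ray(uv,K,V,z):
    uv=np.atleast_2d(uv).astype(float)
    d=np.c_[uv,np.ones(len(uv))]@np.linalg.inv(K).T@V[:3,:3]
    c=-V[:3,:3].T@V[:3,3]
    return c+d*((z-c[2])/d[:,2])[:,None]
def proj(P,K,V):
    p=np.atleast_2d(P)@V[:3,:3].T+V[:3,3]; p=p@K.T; return p[:,:2]/p[:,2:]
E
python3 - <<'E'
from h import *
for n in("top","side"):
    p,K,V=cam(n); cv2.imwrite(f"pics/{n}0.png",p); np.savez(f"{n}0.npz",p=p,K=K,V=V); print(n,K.round(1).tolist(),(-V[:3,:3].T@V[:3,3]).round(),V[2,:3].round(2))
print(env.state())
E
```

```text
pics
top [[493.8, 0.0, 317.7], [0.0, 493.8, 240.5], [0.0, 0.0, 1.0]] [ 238.   14. 1368.] [ 0.21 -0.01 -0.98]
side [[607.3, 0.0, 315.0], [0.0, 607.3, 238.9], [0.0, 0.0, 1.0]] [  64. -967. 1264.] [ 0.28  0.61 -0.74]
{'t': 0.1, 'joints': array([-1.22561614e+00,  4.91462110e-01,  1.55938646e+00,  2.05879488e-06,
        1.09168393e+00, -1.05581887e-01]), 'qvel': array([ 0.00093399, -0.00191215, -0.00051959, -0.00200381,  0.00044636,
        0.00038021]), 'tau': array([ 2.84202877e-03, -6.13625336e+01, -2.58605111e+01,  6.94022002e-02,
        4.70105815e-02, -4.15643490e-05]), 'eef_pos': array([ 272.24188823, -562.35831833,  214.14398014]), 'tcp_rot': array([-3.14065824e+00, -1.00861882e-04,  4.50761072e-01]), 'ft_force': array([0.45884572, 0.28867899, 0.09769096]), 'moment': array([ 0.02087064, -0.00258212,  0.01931064]), 'grip_force': 0.0, 'opening': 0.9988089995888965}
```

View pics/top0.png

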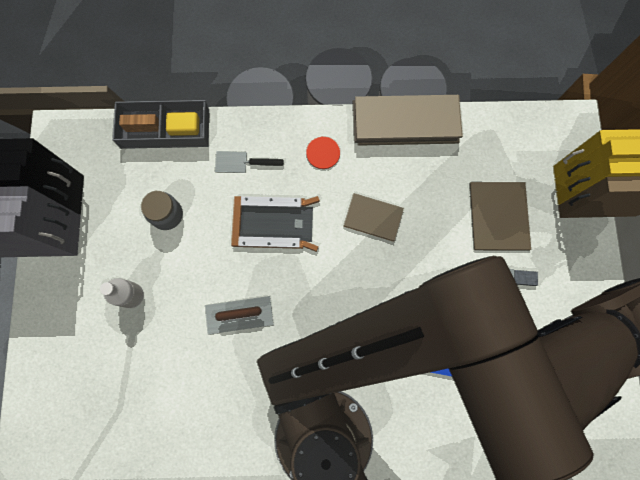

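View pics/side0.png

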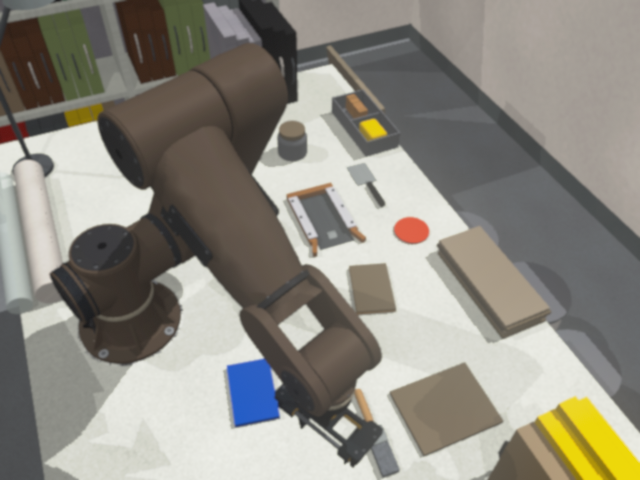

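The top view shows the board at about (374,218) and the jig to its left. The jig's mouth is at (315,222), its stop at (237,222), and its lips are the white strips. The spare panel is at (500,215). The side view shows the board at (372,288) and the jig at (325,218), both unobstructed.

```bash
cat > m.py <<'E'
from h import *
def quad(p,roi,lo,hi):
    x0,y0,x1,y1=roi; m=np.zeros(p.shape[:2],np.uint8)
    hsv=cv2.cvtColor(p,cv2.COLOR_BGR2HSV)
    m[y0:y1,x0:x1]=cv2.inRange(hsv,lo,hi)[y0:y1,x0:x1]
    m=cv2.morphologyEx(m,cv2.MORPH_OPEN,np.ones((3,3)))
    c=max(cv2.findContours(m,0,2)[0],key=cv2.contourArea); return c[:,0,:],m
E
python3 - <<'E'
from m import *
D={n:np.load(n+"0.npz") for n in("top","side")}
pts={"top":dict(board=(374,218),panel=(500,215),lip1=(255,201),lip2=(265,242),stop=(237,230),floor=(270,222),table=(340,270),catch=(298,223),shade=(395,242)),"side":dict(board=(372,288),lip=(305,222),stop=(312,190),guide=(357,235),table=(430,330))}
for n in D:
    h=cv2.cvtColor(D[n]["p"],cv2.COLOR_BGR2HSV)
    print(n,{k:h[v[1],v[0]].tolist() for k,v in pts[n].items()})
cr=cv2.resize(D["top"]["p"][180:262,220:415],None,fx=4,fy=4,interpolation=cv2.INTER_CUBIC)
cs=cv2.resize(D["side"]["p"][170:320,275:405],None,fx=3,fy=3,interpolation=cv2.INTER_CUBIC)
cv2.imwrite("pics/c.png",np.vstack([cr, np.zeros((8,780,3),np.uint8)]));cv2.imwrite("pics/cs.png",cs)
E
```

```text
top {'board': [18, 65, 118], 'panel': [18, 69, 96], 'lip1': [90, 2, 208], 'lip2': [105, 5, 206], 'stop': [14, 141, 147], 'floor': [84, 16, 81], 'table': [40, 15, 209], 'catch': [77, 12, 148], 'shade': [41, 15, 189]}
side {'board': [19, 56, 137], 'lip': [130, 4, 213], 'stop': [14, 128, 164], 'guide': [14, 109, 141], 'table': [34, 9, 218]}
```

View pics/c.png

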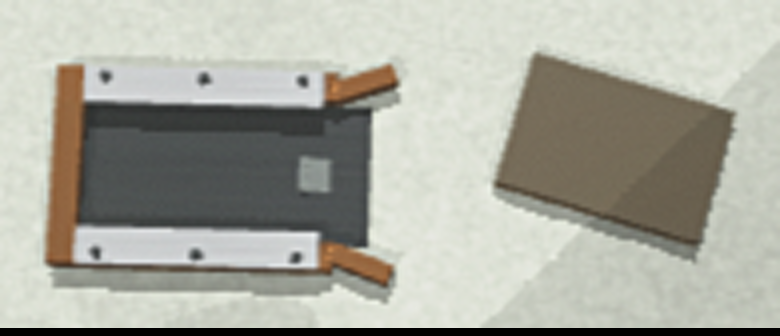

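The crop shows the jig nearly aligned with the image (stop at the left, mouth at the right). The board is turned about 16° in the image. Next I measure the board's top face, the orange stop and the catch in both views.

```bash
python3 - <<'E'
from m import *
D={n:np.load(n+"0.npz") for n in("top","side")}
rb={"top":(335,185,412,250),"side":(345,255,402,320)}
rs={"top":(225,190,242,255),"side":(284,178,336,200)}
def rect(P):
    (c,s,a)=cv2.minAreaRect(P[:,:2].astype(np.float32)); return np.round(c,1),np.round(s,1),round(a,1)
for n in D:
    p,K,V=[D[n][k] for k in"pKV"]
    c,_=quad(p,rb[n],(12,40,75),(25,90,170))
    for z in (0,14): print(n,"board z",z,rect(ray(c,K,V,z)))
    c,_=quad(p,rs[n],(8,95,125),(18,200,220))
    print(n,"stop z20",rect(ray(c,K,V,20)))
# lips & catch in top
p,K,V=[D["top"][k] for k in"pKV"]
for r in((238,190,304,210),(235,234,302,250)):
    c,_=quad(p,r,(0,0,180),(180,8,255)); print("lip",rect(ray(c,K,V,20)))
c,_=quad(p,(285,212,310,234),(0,0,115),(180,60,190)); print("catch",rect(ray(c,K,V,4)))
# triangulate board corners & stop ends heights: image corners
import itertools
def corners(n,r,lo,hi):
    c,_=quad(D[n]["p"],r,lo,hi); return cv2.boxPoints(cv2.minAreaRect(c)), cv2.approxPolyDP(c,0.06*cv2.arcLength(c,True),True)[:,0]
A=corners("top",rb["top"],(12,40,75),(25,90,170))[1];B=corners("side",rb["side"],(12,40,75),(25,90,170))[1]
Pa=D["top"]["K"]@D["top"]["V"][:3];Pb=D["side"]["K"]@D["side"]["V"][:3]
# match by plane z=14
for a in A:
    w=ray(a,D["top"]["K"],D["top"]["V"],10)[0]
    b=min(B,key=lambda q:np.linalg.norm(ray(q,D["side"]["K"],D["side"]["V"],10)[0]-w))
    X=cv2.triangulatePoints(Pa,Pb,a.astype(float),b.astype(float))[:,0]; print("corner",(X[:3]/X[3]).round(1))
E
```

```text
top board z 0 (array([ 594.3, -157.3]), array([149.5, 103.7]), 71.4)
top board z 14 (array([ 590.6, -155.5]), array([148. , 102.7]), 71.4)
top stop z20 (array([588.3, 232.5]), array([ 17.8, 136.9]), 87.0)
side board z 0 (array([ 579.1, -153.6]), array([171.5, 129.7]), 70.9)
side board z 14 (array([ 573.4, -162.6]), array([169.6, 128.3]), 70.9)
side stop z20 (array([591.5, 229.6]), array([17.9, 94.2]), 87.3)
lip (array([642.6, 135. ]), array([168.4,  25.9]), 87.1)
lip (array([525.2, 141.3]), array([165.3,  24.3]), 87.0)
catch (array([580.2,  57. ]), array([20. , 23.4]), 88.6)
corner [ 659.8 -100.7   11. ]
corner [570.  -72.4   9.6]
corner [ 507.5 -209.3   -4.4]
corner [ 615.1 -239.5    5.3]
```

Jig: origin ≈ (584, 148), heading 87°. The lips and stop agree on this, and their sizes match to about 5 mm. Board: centre ≈ (591, -155), heading 71.4°, size 148x103.

1. Push the board sideways with both open fingers along its +x side, which squares it and lines it up with the slot.
2. Push its rear edge with two fingers, spread narrowly enough to fit between the lips and clear the catch.

Request:
step_arm --moves '[{"tx": 25,"ty": -8,"roll": 0.05},{"tx": 60,"ty": -20,"roll": 0.1},{"tx": 100,"ty": -32,"roll": 0.15},{"tx": 140,"ty": -45,"roll": 0.2},{"tx": 180,"ty": -58,"roll": 0.25},{"tx": 220,"ty": -71,"roll": 0.3},{"tx": 260,"ty": -84,"roll": 0.35},{"tx": 300,"ty": -97,"roll": 0.4},{"tx": 340,"ty": -110,"roll": 0.45},{"tx": 380,"ty": -122,"roll": 0.504},{"tx": 415,"ty": -134,"roll": 0.504},{"tx": 440,"ty": -142,"roll": 0.504}]' --grip 95

```text
validation failed for argument at $.mo...
```

```bash
cat > go.py <<'E'
import sys
from h import *
O=np.array([584.2,148.]);A=1.518
d=np.array([np.cos(A),np.sin(A)]);n=np.array([-d[1],d[0]])
def tell(jx,jy):
    s=env.state();y=s["tcp_rot"][2];e=s["eef_pos"];T=O+jx*d+jy*n-e[:2]
    r=e[:2]-O
    print("t",round(s["t"],2),"pos",e.round(1),"yaw",y.round(3),"jig",(r@d).round(1),(r@n).round(1),"F",s["ft_force"].round(1))
    print("tx",(T@[np.cos(y),np.sin(y)]).round(1),"ty",(T@[np.sin(y),-np.cos(y)]).round(1),T.round(1),"op",s["opening"])
if __name__=="__main__": tell(float(sys.argv[1]),float(sys.argv[2])); print(env.grip_depth)
E
python3 go.py -316 -112
```

```text
t 0.1 pos [ 272.2 -562.4  214.1] yaw 0.451 jig -725.8 274.0 F [0.5 0.3 0.1]
tx 535.9 ty -172.7 [407.1 388.9] op 0.9988089995888965
-18.8
```

The call was refused, probably because every row needs all four keys.

Request:
step_arm --moves '[{"tx": 25,"ty": -8,"tz": 0,"roll": 0.05},{"tx": 60,"ty": -20,"tz": 0,"roll": 0.1},{"tx": 100,"ty": -32,"tz": 0,"roll": 0.15},{"tx": 140,"ty": -45,"tz": 0,"roll": 0.2},{"tx": 180,"ty": -58,"tz": 0,"roll": 0.25},{"tx": 220,"ty": -71,"tz": 0,"roll": 0.3},{"tx": 260,"ty": -84,"tz": 0,"roll": 0.35},{"tx": 300,"ty": -97,"tz": 0,"roll": 0.4},{"tx": 340,"ty": -110,"tz": 0,"roll": 0.45},{"tx": 380,"ty": -122,"tz": 0,"roll": 0.504},{"tx": 415,"ty": -134,"tz": 0,"roll": 0.504},{"tx": 440,"ty": -142,"tz": 0,"roll": 0.504}]' --grip 95

```text
t: 1.1
eef_pos: [608.5, -240.1, 214.3]
tcp_rot: [-3.141, 0.0, -0.052]
ft_force: [0.0, -0.3, 0.6]
opening: 0.998
grip_force: 0.0
```

```bash
python3 go.py -316 -112
```

```text
t 1.1 pos [ 608.5 -240.1  214.3] yaw -0.052 jig -386.3 -44.7 F [ 0.  -0.3  0.6]
tx 67.4 ty -70.2 [70.9 66.6] op 0.9981265291362955
-18.8
```

```bash
python3 - <<'E'
from h import *
p,K,V=cam("wrist"); cv2.imwrite("pics/w1.png",p); np.savez("w1.npz",p=p,K=K,V=V)
E
```

Request:
step_arm --moves '[{"tx": 10,"ty": -10,"tz": 0,"roll": 0},{"tx": 25,"ty": -26,"tz": 0,"roll": 0},{"tx": 40,"ty": -42,"tz": 0,"roll": 0},{"tx": 55,"ty": -58,"tz": 0,"roll": 0},{"tx": 67,"ty": -70,"tz": 0,"roll": 0},{"tx": 67,"ty": -70,"tz": 0,"roll": 0}]'

```text
t: 1.65
eef_pos: [678.6, -174.9, 214.1]
tcp_rot: [-3.141, 0.0, -0.052]
ft_force: [0.9, -0.8, 0.4]
opening: 1.003
grip_force: 0.0
```

```bash
python3 - <<'E'
from h import *
p,K,V=cam("wrist"); cv2.imwrite("pics/w2.png",p); np.savez("w2.npz",p=p,K=K,V=V)
a=cv2.resize(np.load("w1.npz")["p"],(400,300)); cv2.imwrite("pics/w12.png",np.hstack([a,cv2.resize(p,(400,300))]))
E
```

```text
(no output)
```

View pics/w12.png

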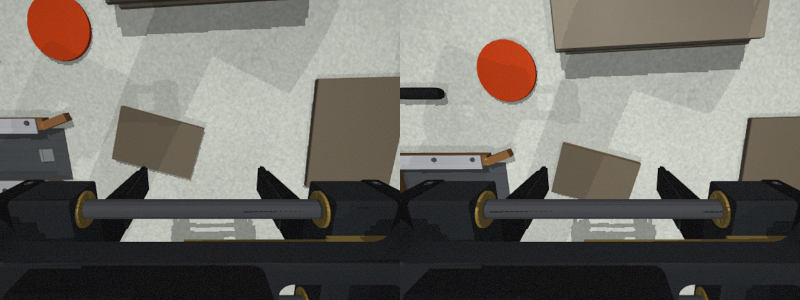

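Both wrist views show the board. Its far corners are at about (122,106) and (204,127) in the left picture and (564,143) and (640,162) in the right one. The lid and the tall block stand well ahead of the tool. I triangulate those corners to get the board's height.

```bash
python3 - <<'E'
from m import *
W=[np.load(f"w{i}.npz") for i in(1,2)]
C=[]
for w,r in zip(W,((165,155,340,300),(230,215,400,290))):
    c,_=quad(w["p"],r,(12,40,60),(25,110,170)); c=c.astype(float)
    # upper-left and upper-right corners
    ul=c[np.argmin(c@[0.6,1.0])]; ur=c[np.argmax(c@[1.0,-0.6])]; C.append((ul,ur))
    Q=ray(c,w["K"],w["V"],14); print(cv2.minAreaRect(Q[:,:2].astype(np.float32)))
Ps=[w["K"]@w["V"][:3] for w in W]
for i in(0,1):
    X=cv2.triangulatePoints(*Ps,C[0][i],C[1][i])[:,0];print(C[0][i],C[1][i],(X[:3]/X[3]).round(1))
E
python3 go.py -316 -112
```

```text
((594.3217163085938, -157.06719970703125), (149.196044921875, 102.24830627441406), 71.43326568603516)
((605.9192504882812, -161.0252685546875), (149.36073303222656, 77.7174072265625), 71.67919158935547)
[194. 170.] [261. 229.] [ 664.2 -102.7   13.5]
[325. 204.] [384. 261.] [ 619.3 -242.2   14.6]
t 1.7 pos [ 677.5 -176.   214. ] yaw -0.052 jig -318.6 -110.3 F [-0.3  0.2 -0.6]
tx 1.7 ty -2.6 [1.8 2.5] op 0.9982070770854191
-18.8
```

The board top triangulates to 14 mm, as stated. Now I descend beside the board, 5 mm further out.

Request:
step_arm --moves '[{"tx": 5,"ty": 0,"tz": 20,"roll": 0},{"tx": 7,"ty": 0,"tz": 50,"roll": 0},{"tx": 7,"ty": 0,"tz": 85,"roll": 0},{"tx": 7,"ty": 0,"tz": 120,"roll": 0},{"tx": 7,"ty": 0,"tz": 150,"roll": 0},{"tx": 7,"ty": 0,"tz": 175,"roll": 0},{"tx": 7,"ty": 0,"tz": 192,"roll": 0},{"tx": 7,"ty": 0,"tz": 203,"roll": 0},{"tx": 7,"ty": 0,"tz": 208,"roll": 0},{"tx": 7,"ty": 0,"tz": 208,"roll": 0}]'

```text
t: 2.53
eef_pos: [683.6, -177.7, 6.0]
tcp_rot: [-3.141, 0.001, -0.054]
ft_force: [0.1, 0.5, -0.2]
opening: 0.997
grip_force: 0.0
```

```bash
python3 go.py -318 -60
```

```text
t 2.53 pos [ 683.6 -177.7    6. ] yaw -0.054 jig -320.0 -116.4 F [ 0.1  0.5 -0.2]
tx -56.4 ty -1.9 [-56.2   4.9] op 0.9974658289448497
-18.8
```

Request:
step_arm --moves '[{"tx": -5,"ty": 0,"tz": 0,"roll": 0},{"tx": -11,"ty": 0,"tz": 0,"roll": 0},{"tx": -17,"ty": 0,"tz": 0,"roll": 0},{"tx": -23,"ty": 0,"tz": 0,"roll": 0},{"tx": -29,"ty": 0,"tz": 0,"roll": 0},{"tx": -35,"ty": 0,"tz": 0,"roll": 0},{"tx": -40,"ty": 0,"tz": 0,"roll": 0},{"tx": -45,"ty": 0,"tz": 0,"roll": 0},{"tx": -50,"ty": 0,"tz": 0,"roll": 0},{"tx": -54,"ty": 0,"tz": 0,"roll": 0},{"tx": -56,"ty": 0,"tz": 0,"roll": 0},{"tx": -56,"ty": 0,"tz": 0,"roll": 0}]'

```text
t: 3.53
eef_pos: [627.6, -174.1, 6.6]
tcp_rot: [3.142, 0.001, -0.053]
ft_force: [1.4, 0.3, -0.3]
opening: 0.997
grip_force: 0.0
```

Request:
step_arm --moves '[{"tx": 5,"ty": 0,"tz": 0,"roll": 0},{"tx": 12,"ty": 0,"tz": 0,"roll": 0},{"tx": 15,"ty": 0,"tz": -20,"roll": 0},{"tx": 15,"ty": 0,"tz": -55,"roll": 0},{"tx": 15,"ty": 0,"tz": -90,"roll": 0},{"tx": 15,"ty": 0,"tz": -125,"roll": 0},{"tx": 15,"ty": 0,"tz": -145,"roll": 0},{"tx": 15,"ty": 0,"tz": -150,"roll": 0}]'

```text
t: 4.2
eef_pos: [645.1, -175.4, 160.9]
tcp_rot: [3.14, -0.006, -0.053]
ft_force: [-0.4, -0.1, -1.2]
opening: 0.997
grip_force: 0.0
```

```bash
python3 go.py -402 0; python3 - <<'E'
from m import *
p,K,V=cam("top"); cv2.imwrite("pics/t2.png",p); cv2.imwrite("pics/t2c.png",cv2.resize(p[150:310,210:440],None,fx=3,fy=3))
p,K,V=cam("side"); cv2.imwrite("pics/s2.png",p); np.savez("s2.npz",p=p,K=K,V=V)
E
```

```text
t 4.2 pos [ 645.1 -175.4  160.9] yaw -0.053 jig -319.7 -77.9 F [-0.4 -0.1 -1.2]
tx -77.9 ty 82.3 [-82.1 -78.1] op 0.9974237145907373
-18.8
```

View pics/t2c.png

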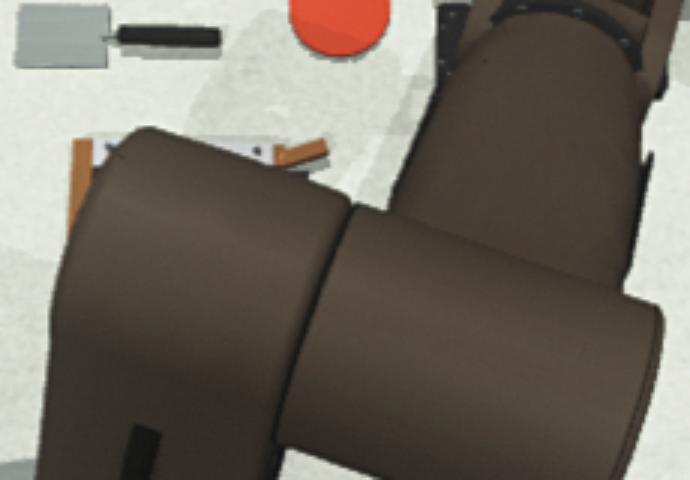

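View pics/s2.png

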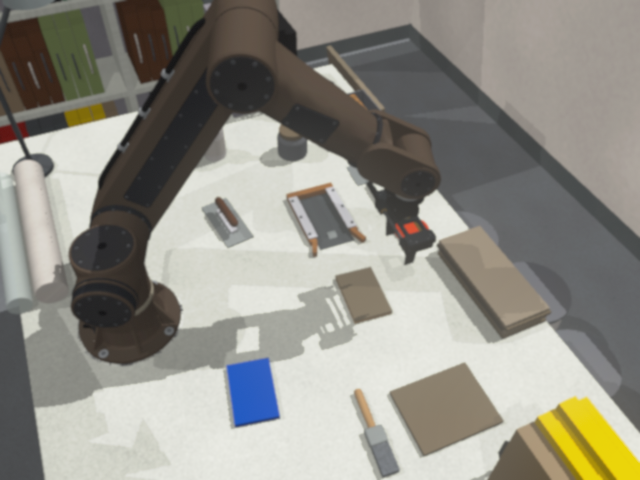

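The arm hides the board in the top view. The side view shows it at about (363,295), now squared to the jig. I measure it in the side image and compare it with the jig measured in the same image.

```bash
python3 - <<'E'
from m import *
w=np.load("s2.npz");p,K,V=[w[k] for k in"pKV"]
from go import O,d,n
c,m=quad(p,(325,258,400,330),(12,40,110),(25,100,200))
def rep(c,z):
    Q=ray(c,K,V,z)[:,:2]; r=cv2.minAreaRect(Q.astype(np.float32)); q=np.array(r[0])-O
    print(np.round(r[0],1),np.round(r[1],1),round(r[2],1),"jig",(q@d).round(1),(q@n).round(1))
rep(c,14)
for r in((284,190,320,245),(326,182,360,240)):
    c,_=quad(p,r,(0,0,190),(180,7,255)); rep(c,20)
E
```

```text
[ 560.3 -168.6] [152.3  99.3] 83.4 jig -317.4 7.2
[523.3  96.9] [75.4 17.8] 88.4 jig -54.2 58.1
[646.4 177.3] [73.5 24.4] 87.0 jig 32.5 -60.6
```

The board is at about jig (-317, +6) and still turned by -3 to -4°. The rear two-finger push and a slight sideways drift will correct that. I move behind it, turn the tool 90° and narrow the fingers to 55 mm (79 mm over the backs, against 91 mm between the lips).

Request:
step_arm --moves '[{"tx": -7,"ty": 8,"tz": 0,"roll": -0.12},{"tx": -14,"ty": 16,"tz": 0,"roll": -0.24},{"tx": -21,"ty": 24,"tz": 0,"roll": -0.36},{"tx": -28,"ty": 32,"tz": 0,"roll": -0.48},{"tx": -35,"ty": 40,"tz": 0,"roll": -0.6},{"tx": -42,"ty": 48,"tz": 0,"roll": -0.72},{"tx": -49,"ty": 56,"tz": 0,"roll": -0.84},{"tx": -56,"ty": 64,"tz": 0,"roll": -0.96},{"tx": -63,"ty": 72,"tz": 0,"roll": -1.08},{"tx": -70,"ty": 80,"tz": 0,"roll": -1.2},{"tx": -77,"ty": 88,"tz": 0,"roll": -1.32},{"tx": -84,"ty": 96,"tz": 0,"roll": -1.44}]' --grip 55

```text
t: 5.3
eef_pos: [553.4, -266.3, 154.5]
tcp_rot: [-3.138, -0.001, 1.393]
ft_force: [0.7, -0.3, 0.0]
opening: 0.576
grip_force: 0.0
```

Request:
step_arm --moves '[{"tx": 0,"ty": 0,"tz": 0,"roll": -0.07},{"tx": 0,"ty": 0,"tz": 0,"roll": -0.13},{"tx": 0,"ty": 0,"tz": 0,"roll": -0.13},{"tx": 0,"ty": 0,"tz": 0,"roll": -0.13}]'

```text
t: 5.63
eef_pos: [553.9, -266.1, 155.1]
tcp_rot: [-3.14, -0.001, 1.515]
ft_force: [0.3, -0.6, -0.4]
opening: 0.576
grip_force: 0.0
```

```bash
python3 go.py -418 6; python3 - <<'E'
from h import *
p,K,V=cam("wrist"); cv2.imwrite("pics/w3.png",p)
E
```

```text
t 5.63 pos [ 553.9 -266.1  155.1] yaw 1.515 jig -415.1 8.4 F [ 0.3 -0.6 -0.4]
tx -2.9 ty 2.4 [ 2.2 -3. ] op 0.5762688105862143
-18.8
```

View pics/w3.png

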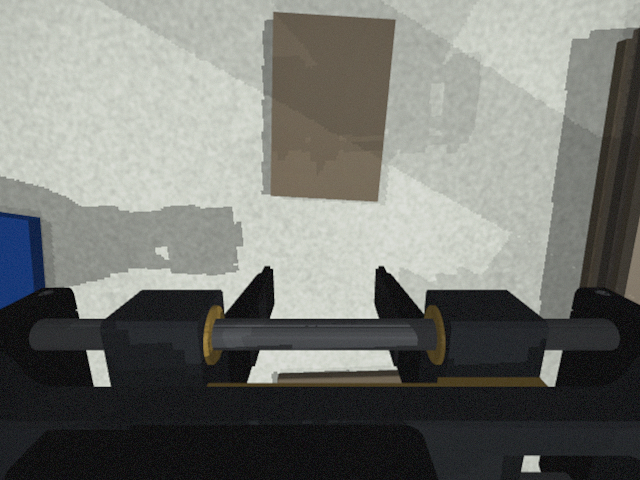

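The wrist view shows the board ahead, with its rear corners at (271,195) and (378,201) and its front corners at (274,12) and (395,19). It sits between the fingers' lines and is turned about 3°.

```bash
python3 - <<'E'
from m import *
from go import O,d,n
p,K,V=cam("wrist")
Q=ray([(271,195),(378,201),(395,19),(274,12)],K,V,14)[:,:2]-O
print(np.c_[Q@d,Q@n].round(1), (Q.mean(0)@d).round(1),(Q.mean(0)@n).round(1))
E
```

```text
[[-386.    57.6]
 [-391.9  -42. ]
 [-242.3  -50.2]
 [-236.9   48.5]] -314.3 3.5
```

Request:
step_arm --moves '[{"tx": -5,"ty": 2,"tz": 20,"roll": 0},{"tx": -5,"ty": 2,"tz": 45,"roll": 0},{"tx": -5,"ty": 2,"tz": 75,"roll": 0},{"tx": -5,"ty": 2,"tz": 105,"roll": 0},{"tx": -5,"ty": 2,"tz": 128,"roll": 0},{"tx": -5,"ty": 2,"tz": 142,"roll": 0},{"tx": -5,"ty": 2,"tz": 148,"roll": 0},{"tx": -5,"ty": 2,"tz": 149,"roll": 0}]'

```text
t: 6.4
eef_pos: [555.5, -271.0, 6.3]
tcp_rot: [-3.14, -0.001, 1.516]
ft_force: [-0.2, -0.4, 0.2]
opening: 0.577
grip_force: 0.0
```

```bash
python3 go.py -235 0
```

```text
t 6.4 pos [ 555.5 -271.     6.3] yaw 1.516 jig -420.0 6.5 F [-0.2 -0.4  0.2]
tx 185.0 ty 6.2 [ 16.3 184.3] op 0.5773812501155506
-18.8
```

Request:
step_arm --moves '[{"tx": 8,"ty": 0,"tz": 0,"roll": 0},{"tx": 16,"ty": 0,"tz": 0,"roll": 0},{"tx": 24,"ty": 0,"tz": 0,"roll": 0},{"tx": 34,"ty": 0,"tz": 0,"roll": 0},{"tx": 44,"ty": 1,"tz": 0,"roll": 0},{"tx": 54,"ty": 2,"tz": 0,"roll": 0},{"tx": 64,"ty": 3,"tz": 0,"roll": 0},{"tx": 74,"ty": 4,"tz": 0,"roll": 0},{"tx": 84,"ty": 5,"tz": 0,"roll": 0},{"tx": 94,"ty": 5,"tz": 0,"roll": 0},{"tx": 100,"ty": 5,"tz": 0,"roll": 0},{"tx": 102,"ty": 5,"tz": 0,"roll": 0}]'

```text
t: 7.4
eef_pos: [566.5, -168.6, 7.6]
tcp_rot: [-3.141, -0.0, 1.518]
ft_force: [-0.3, -2.7, 2.0]
opening: 0.579
grip_force: 1.3
```

```bash
python3 go.py -235 0; python3 - <<'E'
from h import *
p,K,V=cam("wrist"); cv2.imwrite("pics/w4.png",p); np.savez("w4.npz",p=p,K=K,V=V)
E
```

```text
t 7.4 pos [ 566.5 -168.6    7.6] yaw 1.518 jig -317.1 1.0 F [-0.3 -2.7  2. ]
tx 82.1 ty 1.0 [ 5.3 81.9] op 0.5785712060170274
-18.8
```

View pics/w4.png

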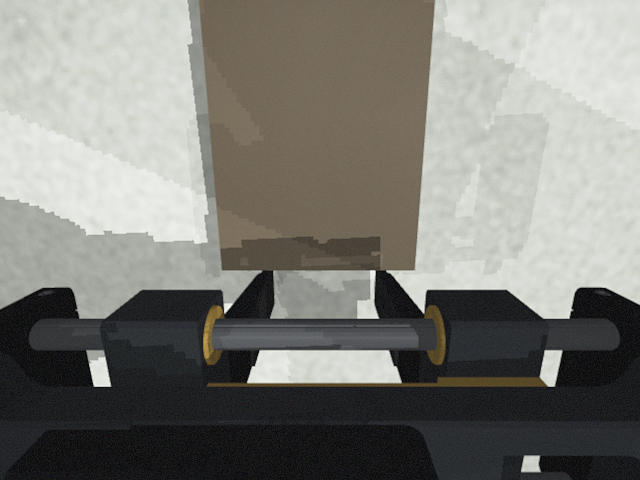

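Both fingers now touch the board's rear edge, which runs from (221,270) to (416,270), so it is square to the tool. I work out its sideways offset from these points.

```bash
python3 - <<'E'
from h import *
from go import O,d,n
w=np.load("w4.npz");p,K,V=[w[k] for k in"pKV"]
Q=ray([(221,270),(416,270),(434,8),(201,8)],K,V,14)[:,:2]-O
print(np.c_[Q@d,Q@n].round(1))
E
```

```text
[[-306.2   54.3]
 [-306.3  -46.8]
 [-187.5  -46. ]
 [-187.4   53.2]]
```

The board is square and about 3.7 mm off towards +y, well within the flare. I keep pushing with a small drift.

Request:
step_arm --moves '[{"tx": 6,"ty": 1,"tz": 0,"roll": 0},{"tx": 13,"ty": 2,"tz": 0,"roll": 0},{"tx": 20,"ty": 3,"tz": 0,"roll": 0},{"tx": 27,"ty": 4,"tz": 0,"roll": 0},{"tx": 34,"ty": 4,"tz": 0,"roll": 0},{"tx": 41,"ty": 4,"tz": 0,"roll": 0},{"tx": 48,"ty": 4,"tz": 0,"roll": 0},{"tx": 55,"ty": 4,"tz": 0,"roll": 0},{"tx": 62,"ty": 4,"tz": 0,"roll": 0},{"tx": 69,"ty": 4,"tz": 0,"roll": 0},{"tx": 76,"ty": 4,"tz": 0,"roll": 0},{"tx": 80,"ty": 4,"tz": 0,"roll": 0}]'

```text
t: 8.45
eef_pos: [575.6, -91.2, 8.1]
tcp_rot: [3.139, 0.002, 1.517]
ft_force: [-0.4, -0.1, 0.0]
opening: 0.578
grip_force: 0.0
```

```bash
python3 go.py -85 0; python3 - <<'E'
from h import *
p,K,V=cam("wrist"); cv2.imwrite("pics/w5.png",p); np.savez("w5.npz",p=p,K=K,V=V)
E
```

```text
t 8.45 pos [575.6 -91.2   8.1] yaw 1.517 jig -239.3 -4.1 F [-0.4 -0.1  0. ]
tx 154.3 ty -4.2 [  4.1 154.3] op 0.5778475757138881
-18.8
```

View pics/w5.png

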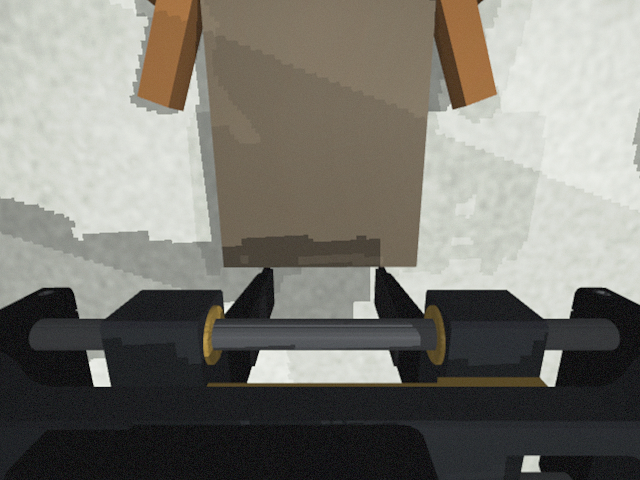

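The board's front is centred between the guides: guide midline at column 318, board at 320. The fingers sit about 3 mm off the midline, so I back off slightly, recentre, narrow them to 47 mm for more clearance at the lips, and push on.

Request:
step_arm --moves '[{"tx": -5,"ty": 0,"tz": 0,"roll": 0},{"tx": -5,"ty": -2,"tz": 0,"roll": 0},{"tx": -5,"ty": -4,"tz": 0,"roll": 0},{"tx": 2,"ty": -4,"tz": 0,"roll": 0},{"tx": 9,"ty": -4,"tz": 0,"roll": 0},{"tx": 16,"ty": -4,"tz": 0,"roll": 0},{"tx": 23,"ty": -4,"tz": 0,"roll": 0},{"tx": 30,"ty": -4,"tz": 0,"roll": 0},{"tx": 37,"ty": -4,"tz": 0,"roll": 0},{"tx": 44,"ty": -4,"tz": 0,"roll": 0},{"tx": 51,"ty": -4,"tz": 0,"roll": 0},{"tx": 56,"ty": -4,"tz": 0,"roll": 0}]' --grip 47

```text
t: 9.5
eef_pos: [573.6, -33.1, 7.6]
tcp_rot: [-3.141, 0.0, 1.517]
ft_force: [-1.1, -1.2, -0.6]
opening: 0.494
grip_force: 1.0
```

```bash
python3 go.py -85 0; python3 - <<'E'
from h import *
p,K,V=cam("wrist"); cv2.imwrite("pics/w6.png",p); np.savez("w6.npz",p=p,K=K,V=V)
E
```

```text
t 9.5 pos [573.6 -33.1   7.6] yaw 1.517 jig -181.4 1.0 F [-1.1 -1.2 -0.6]
tx 96.4 ty 0.9 [ 6.1 96.2] op 0.494031180888202
-18.8
```

View pics/w6.png

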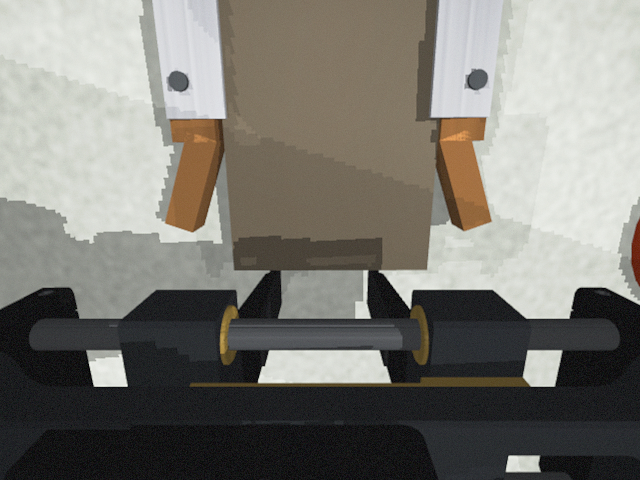

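The board is under both lips and square. The fingers (midline 324) are near the slot midline (328). I push on towards home.

Request:
step_arm --moves '[{"tx": 7,"ty": 0,"tz": 0,"roll": 0},{"tx": 15,"ty": 0,"tz": 0,"roll": 0},{"tx": 23,"ty": 0,"tz": 0,"roll": 0},{"tx": 31,"ty": 0,"tz": 0,"roll": 0},{"tx": 39,"ty": 0,"tz": 0,"roll": 0},{"tx": 47,"ty": 0,"tz": 0,"roll": 0},{"tx": 55,"ty": 0,"tz": 0,"roll": 0},{"tx": 63,"ty": 0,"tz": 0,"roll": 0},{"tx": 71,"ty": 0,"tz": 0,"roll": 0},{"tx": 78,"ty": 0,"tz": 0,"roll": 0},{"tx": 83,"ty": 0,"tz": 0,"roll": 0},{"tx": 86,"ty": 0,"tz": 0,"roll": 0}]'

```text
t: 10.55
eef_pos: [578.4, 52.6, 7.6]
tcp_rot: [3.142, 0.0, 1.517]
ft_force: [-2.9, -2.2, 1.0]
opening: 0.493
grip_force: 1.3
```

```bash
python3 go.py -85 0
```

```text
t 10.55 pos [578.4  52.6   7.6] yaw 1.517 jig -95.6 0.7 F [-2.9 -2.2  1. ]
tx 10.6 ty 0.7 [ 1.3 10.5] op 0.4933333801353564
-18.8
```

Now the last 10 mm or so, slowly, until the force rises at the stop.

Request:
step_arm --moves '[{"tx": 2,"ty": 0,"tz": 0,"roll": 0},{"tx": 4,"ty": 0,"tz": 0,"roll": 0},{"tx": 6,"ty": 0,"tz": 0,"roll": 0},{"tx": 8,"ty": 0,"tz": 0,"roll": 0},{"tx": 9,"ty": 0,"tz": 0,"roll": 0},{"tx": 10,"ty": 0,"tz": 0,"roll": 0},{"tx": 10,"ty": 0,"tz": 0,"roll": 0}]'

```text
t: 11.13
eef_pos: [578.9, 61.2, 7.6]
tcp_rot: [-3.141, 0.001, 1.517]
ft_force: [-2.9, -8.0, 1.2]
opening: 0.499
grip_force: 4.0
```

```bash
python3 go.py -85 0
```

```text
t 11.13 pos [578.9  61.2   7.6] yaw 1.517 jig -87.0 0.7 F [-2.9 -8.   1.2]
tx 2.0 ty 0.7 [0.9 2. ] op 0.49944928387799686
-18.8
```

Request:
step_arm --moves '[{"tx": 1,"ty": 0,"tz": 0,"roll": 0},{"tx": 2,"ty": 0,"tz": 0,"roll": 0},{"tx": 3,"ty": 0,"tz": 0,"roll": 0},{"tx": 3,"ty": 0,"tz": 0,"roll": 0}]'

```text
t: 11.47
eef_pos: [578.9, 61.7, 7.6]
tcp_rot: [-3.141, 0.003, 1.518]
ft_force: [-4.5, -28.6, 3.2]
opening: 0.491
grip_force: 14.7
```

```bash
python3 go.py -85 0
```

```text
t 11.47 pos [578.9  61.7   7.6] yaw 1.518 jig -86.5 0.7 F [ -4.5 -28.6   3.2]
tx 1.5 ty 0.7 [0.8 1.4] op 0.4908489517825037
-18.8
```

The push has hit something solid: 28 N for 0.5 mm of travel, at the expected place. I back off, rise and check.

Request:
step_arm --moves '[{"tx": -4,"ty": 0,"tz": 0,"roll": 0},{"tx": -9,"ty": 0,"tz": 0,"roll": 0},{"tx": -14,"ty": 0,"tz": 0,"roll": 0},{"tx": -18,"ty": 0,"tz": -15,"roll": 0},{"tx": -25,"ty": 0,"tz": -45,"roll": 0},{"tx": -35,"ty": 0,"tz": -80,"roll": 0},{"tx": -50,"ty": 0,"tz": -115,"roll": 0},{"tx": -65,"ty": 0,"tz": -140,"roll": 0},{"tx": -75,"ty": 0,"tz": -150,"roll": 0},{"tx": -80,"ty": 0,"tz": -150,"roll": 0},{"tx": -80,"ty": 0,"tz": -150,"roll": 0}]'

```text
t: 12.38
eef_pos: [574.6, -15.7, 157.0]
tcp_rot: [3.142, -0.0, 1.516]
ft_force: [-0.0, 0.6, -0.2]
opening: 0.497
grip_force: 0.0
```

```bash
python3 - <<'E'
from h import *
from go import O,d,n
p,K,V=cam("wrist"); s,Ks,Vs=cam("side")
c=proj(np.array([*(O-80*d),5]),K,V)[0];print(c, proj(np.array([*(O-75*d),14]),K,V)[0])
x,y=c.astype(int)
a=p[max(0,y-120):y+120,max(0,x-160):x+160]; b=s[170:290,270:430]
cv2.imwrite("pics/e.png",np.hstack([cv2.resize(a,(400,300)),cv2.resize(b,(400,300))]))
E
```

```text
[324.72197163 133.31829107] [324.72844234 127.05972605]
```

View pics/e.png

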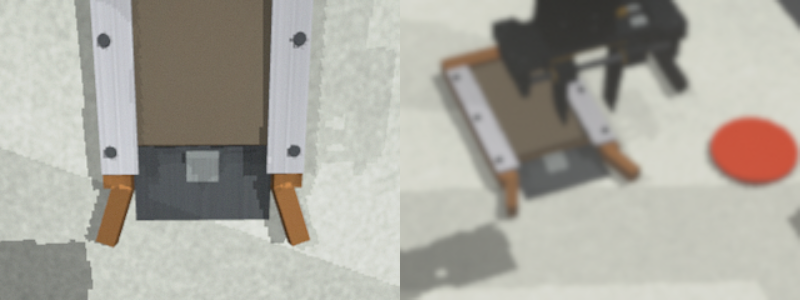

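The wrist view shows the board flat under both lips. The whole catch is visible behind its rear edge, at (202,165) in the left half, with a small gap of play. The arm is clear, so I hand the job in.

```bash
python3 -c "
from cell import env
print(env.job_done())"
```

```text
the job is handed in; nothing more can be done
None
```

The board is home in the jig against the end stop, under both lips, with the catch seen clear behind it in the last picture; I moved nothing else, and handed the job in at about 12.4 s (no verdict was returned).

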